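# Fit and tension the cutting blade

### The job

Lay the long blade into the two forks of the grey tensioning frame, strip between the prongs and end blocks outside them, and let go of it. Then wind the tension wheel clockwise by its handle until, with the slack taken up, it turns firmly: about 14 N of push at the handle, where the free-running wheel takes about 9 N, and never above 20 N, which would ruin the blade. Let go of it tensioned, and leave the short blade lying where it is.

Things in the scene. Friction and masses are not known exactly. Their poses are not given: they have to be found in the camera images.
- blade_mid (a point): Middle of the long blade's wooden grip block, where to grasp it: block 22 mm wide (x), 70 mm long (y), 26 mm tall. The point is 15 mm above the underside of the blade's end blocks, 14 mm below the grip's top, 11 mm above the strip's underside. y along the blade, z up. The blade starts lying flat on the table.
- blade: The long loose blade, 220 mm along y, symmetric, 180 g; origin at the centre of its underside. A steel strip 18 mm wide, 4 mm thick joins two dark end blocks, each 44 mm wide (x), 14 mm long (y), 12 mm thick, 192 mm clear between them. A shorter blade lies beside it; which of the two is nearer the frame varies.
- short_blade: The shorter blade: 160 mm long, same shape, wooden grip block 50 mm long. It does not fit and stays on the table. Origin at the centre of its underside.
- frame: Fixed grey frame, base 90 mm wide (x), 20 mm tall, from y = -125 to +250 mm; origin on the table midway between the forks, y towards the wheel. Two forks on it, y about +83 and -82 mm: each has two prongs 10 mm wide (x), 26 mm apart, 10 mm long (y), tops at 66 mm, with a ledge between at 50 mm on which the blade's strip rests, end blocks outside the prongs.
- seat (a point): Point 61 mm above the frame's origin, axes as the frame. With the blade laid in, blade_mid comes here: same height, up to 4 mm sideways play, and along y the end blocks have 4 to 14 mm of play each way when the blade is centred. The blade's y lies along the frame's y (either way round).
- wheel_axis (a point): On the axis of the steel tension wheel (120 mm across, rim top 103 mm above the table), 102 mm above the table and 205 mm along +y of the frame from its origin. The wheel turns about the vertical here. Below it a housing 80 mm by 90 mm.
- handle_mid (a point): Middle of the wheel's black upright handle, 18 mm across, 46 mm tall (104 to 150 mm above the table); this point is at 127 mm, 50 mm from the wheel axis. The handle spins freely on its pin, so a hand holding it can keep one orientation while carrying it round. Pushes told for it are along the circle.
- wheel (a joint): Wheel angle, rad, growing clockwise seen from above (tightening); starts at 0 to 0.8, stop at 6.2. Each rad draws the wheel-end fork 5 mm outward. Drag 9 N at the handle while turning (about 1 N less is felt holding still); it stays where it is left. After 1.6 to 4.4 rad of slack the push rises 1 N per 10 N of blade tension, each 10 N about 0.12 rad. Wanted 50 to 60 N, accepted 35 to 85.
- carriage: The wheel-end fork on its sliding carriage: prongs with outer face at y = +88 mm of its own frame. Its origin lies at the frame's origin when the wheel angle is 0 and moves 5 mm along +y of the frame per rad. The other fork, backed by a stiff spring, has its outer face at about y = -87 mm of the frame, up to 5 mm either way, different each time.
Not all that is in view belongs to the job. Leave any turquoise look-alike of the blade alone.

How it is judged:
On the way, in this order (a step that is already met when the one before it is completed fails the run):
1. the long blade lies in both forks, let go (horizontal distance between blade_mid and seat below 0.016 m and z of blade_mid in the frame of seat between -0.003 and 0.003 m and angle between the y axis of blade_mid and the y axis of seat, either way round below 0.06 rad and contact force between the fingers and blade below 0.1 N), for 0.2 s.
2. the wheel is wound until the blade is under firm tension (contact force between blade and carriage above 35 N), for 0.2 s.
At the end, for the whole second after the job is handed in: The long blade lies on the ledges of both forks (height within 4 mm, within 0.06 rad of the frame's direction, middle within 25 mm of the seat point), held under a tension of 35 to 85 N; the wheel is at rest and nothing is held (contact force between blade and carriage between 35 and 85 N and horizontal distance between blade_mid and seat below 0.025 m and z of blade_mid in the frame of seat between -0.004 and 0.004 m and angle between the y axis of blade_mid and the y axis of seat, either way round below 0.06 rad and velocity of joint wheel between -0.03 and 0.03 rad/s); the robot touches nothing.
It fails at once if the blade is overwound: tension above 110 N (contact force between blade and carriage above 110 N).
It fails at once if the short blade is moved more than 30 mm (distance of short_blade from where it was at the start of the episode above 0.03 m).
It also fails if it takes over 72 s, if anything falls off the work surface, if the arm or the gripper's body presses on something with over 40 N, if the wrist force passes 120 N, or if a joint passes its speed limit or range.

### The arm

A 7-joint arm with a two-finger parallel gripper is mounted at the origin on the work surface. World frame = base frame: x ahead of the robot, y to its left, z up, the work surface at z = 0. Lengths are in m, angles in rad, forces in N, time in s.
With the tool pointing down it reaches from about 0.425 to 0.925 m from the base axis. Payload 6.8 kg.
Tool frame: the origin (TCP) lies at the very end of the fingers, on their centre line; the grasp point (between the pads) lies 19 mm behind it (r.tcp_to_grasp is the distance from the TCP to the grasp point, in m); z points along the fingers, y is the line along which they close (so a half turn about z gives the same grasp; the last joint's range is limited). The gripper opens to 85 mm and grips with 20 to 120 N. Pads are 22 mm wide; open, the fingers measure 114 mm over their backs; the gripper's body (76 mm by 85 mm) begins 54 mm behind the grasp point. The pads swing forward as they close: fully open they stand 13 mm farther back than shut.
Start: joints at [-1.332, 0.477, 0.022, 1.555, -0.011, 1.109, -0.083], TCP at [0.229, 0.635, 0.231] pointing down, gripper open.
Joint ranges: [-2.96, 2.96], [-0.34, 2.1], [-1.41, 1.46], [0.24, 2.44], [-1.37, 4.51], [0.17, 1.92], [-2.96, 2.96]. Speed limits (rad/s): [2.39, 2.39, 3.14, 3.14, 3.14, 3.14, 3.14].

### API

Orientations are given as a rotation vector (axis times angle).
In Python, from bench import r gives the robot as it stands.
- The arm moves only by the tool step_arm, never from a script. Its argument "moves" is a list of rows, each a list of 7 numbers: the shift along the tool's x, y, z in mm, then the turn, a rotation vector about the tool's x, y, z in rad, then the finger opening in mm, from 0 to 85.4. A call has 1 to 8 rows; each row is the pose to reach, as a shift and turn from the pose commanded when the call began, along the tool's axes at that moment; what a row does not reach only later rows make up. A row lasts 1/10 s, in which the tool goes at most 50 mm and 8.59 degrees, less where a joint would pass 70% of its speed; a pose out of reach is approached as far as the arm can. A call with a gripper value outside its range is refused whole. The fingers move at their own pace and stop on an object; "grip_force" is the grip in N (left out, the last holds). Time passes only in rows, so rows that repeat a pose let the fingers close. It gives the time, the measured TCP pose, the force, the opening and the grip force at its end, in the units of the state.
- r.get_obs(): the state, without advancing time (a new reading comes with each control period).
- r.grab_frame(name): name is "scene" or "top"; returns a dict with "image" (480x640x3 uint8, red, green, blue), "depth" (480x640 float32, m along the optical axis (not along the pixel's ray), 0 where there is no reading), "mtx" (3x3 intrinsics, pixels), "k1" (the pictures are not rectified: a ray, as slopes to the right and down, at radius r is drawn at 1 + k1 r^2 times it, then the intrinsics apply), "rvec" (rotation vector, rad) and "tvec" (3), from world to camera coordinates, as OpenCV has them. Camera axes: x right, y down, z forward; pixel columns grow to the right and rows downward; lengths in m; the calibration is good to about 2 mm. A picture is of the moment at which its call begins.
- r.hand_in(): hands the job in; it is judged then, once.
The state is a dict: "clock": time; "joints": joint angles; "qvel": joint speeds; "tau": joint torques, N m; "tcp_pos": TCP position; "orientation": TCP orientation; "contact_force": force on the tool from outside, world axes, zero at the start; "moment": the same for the moment, N m; "grip_width": finger opening in m; "gripper_force": force on a finger pad.
Only numpy, scipy, OpenCV 4.12 (cv2) and the standard library are available. Lean on these libraries where they do the work, as an engineer would, in place of code of your own. Each camera call takes 0.05 s, during which the arm holds its last target. There are 200 camera calls.

## Working session

There is one attempt and no reset: what is moved stays moved. The work goes in short steps, Python scripts to look and compute and a tool call to move; the robot and the scene stay as the last step left them, time stands still between calls to the robot, and variables do not carry over. Pictures are saved under pics/ and viewed, at most 10 in all, crops included, and the job is handed in when it is done.

Besides the shell and the picture viewer there is one more tool, called after "Emit:" in YAML: its name, and indented under it one key for each argument. step_arm: Moves the arm, as the interface text tells. Its arguments: {"type":"object","properties":{"moves":{"type":"array","items":{"type":"array","items":{"type":"number"}}},"grip_force":{"type":"number"}},"required":["moves"]}

```bash
mkdir -p pics; ls
cat > h.py <<'E'
import numpy as np,cv2,pickle
from scipy.spatial.transform import Rotation as R
def cloud(f):
    K=f["mtx"];k=f["k1"];d=f["depth"]
    v,u=np.mgrid[0:480,0:640].astype(float)
    p=np.stack([u,v],-1).reshape(-1,1,2)
    n=cv2.undistortPoints(p,np.array(K),np.array([k,0,0,0,0.]),None).reshape(480,640,2) if 1 else 0
    c=np.dstack([n[...,0]*d,n[...,1]*d,d])
    Rm=R.from_rotvec(np.ravel(f["rvec"])).as_matrix()
    w=(c-np.ravel(f["tvec"]))@Rm
    w[d<=0]=np.nan
    return w
E
python3 - <<'E'
from bench import r
import pickle,cv2
for n in("scene","top"):
    f=r.grab_frame(n);pickle.dump(f,open(n+".pkl","wb"));cv2.imwrite(f"pics/{n}0.png",f["image"][...,::-1])
    print(n,f["rvec"],f["tvec"],f["k1"],f["mtx"])
print(r.get_obs(),r.tcp_to_grasp)
E
```

```text
pics
scene [ 2.33565481  0.81502913 -0.3119853 ] [-0.24242559 -0.17771111  1.22948189] -0.01792992917520888 [[466.88431011   0.         324.80406533]
 [  0.         466.88431011 238.24374583]
 [  0.           0.           1.        ]]
top [ 2.22191778 -2.16453929  0.06965339] [-0.09264031  0.3911981   0.96648186] 0.03908316662609791 [[458.74388154   0.         323.83560704]
 [  0.         458.74388154 236.95445712]
 [  0.           0.           1.        ]]
{'clock': 0.1, 'joints': array([-1.3320828 ,  0.47773184,  0.02234527,  1.55632978, -0.01147064,
        1.10928774, -0.08312311]), 'qvel': array([-0.00019991, -0.00283736,  0.00078358, -0.00089195,  0.00178079,
        0.00082438, -0.00018163]), 'tau': array([ 4.04861552e-03, -5.97750092e+01,  1.61323719e+00, -2.81953758e+01,
        1.27860974e-02,  4.98802387e-03, -1.07003558e-06]), 'tcp_pos': array([0.22927675, 0.63431596, 0.23042296]), 'orientation': array([-5.42011389e-01, -3.09434421e+00,  2.54890415e-03]), 'contact_force': array([ 0.19194792, -0.02090082,  0.00216526]), 'moment': array([-0.03883255, -0.00037505,  0.0205036 ]), 'gripper_force': 0.0, 'grip_width': 0.084983520717387} 0.0187
```

View pics/top0.png

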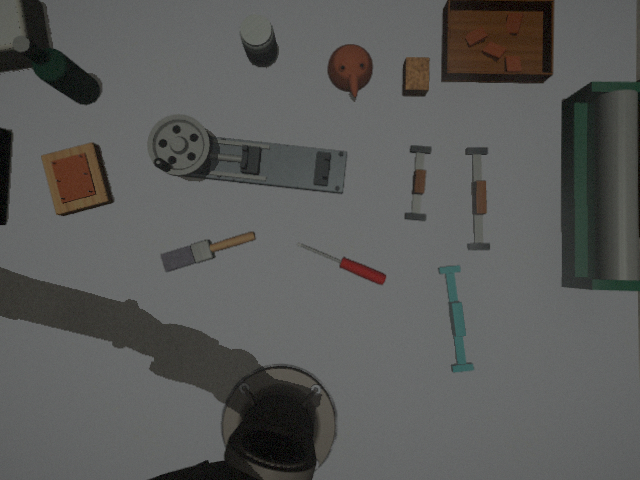

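View pics/scene0.png

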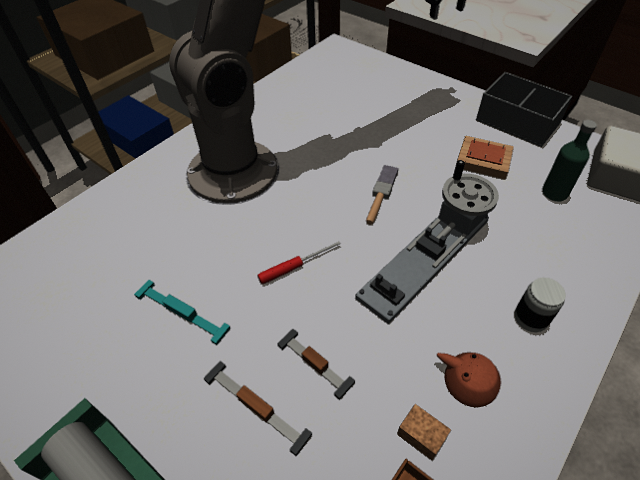

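Run:
```python
import pickle,cv2,numpy as np
from h import *
for n,pts in (("top",dict(base=(279,425),Lmid=(481,197),Le1=(477,151),Le2=(479,246),Smid=(419,181),Se1=(421,149),Se2=(415,216),hub=(180,145),handle=(161,163),rimL=(150,150),f1=(250,160),f2=(322,168),c1=(346,151),c2=(343,191),tabl=(300,200))),("scene",dict(hub=(471,193),handle=(459,165),Lmid=(255,403),Smid=(315,358)))):
    f=pickle.load(open(n+".pkl","rb"));w=cloud(f)
    for k,(u,v) in pts.items(): print(n,k,np.round(w[v,u]*1000,1))
    if n=="top":
        z=w[...,2]
        b=f["image"].astype(int)
        def pca(m,l):
            p=w[m][:,:2];c,(a,bb),th=cv2.minAreaRect((p*1000).astype(np.float32));print(l,m.sum(),"rect",c,a,bb,th)
        Y,X=np.mgrid[0:480,0:640]
        box=lambda u0,u1,v0,v1:(X>=u0)&(X<u1)&(Y>=v0)&(Y<v1)
        pca(box(460,500,140,255)&(z>.005),"long")
        pca(box(460,500,140,255)&(z>.018),"longgrip")
        pca(box(400,436,140,225)&(z>.005),"short")
        pca(box(400,436,140,225)&(z>.018),"shortgrip")
        pca(box(235,360,120,210)&(z>.014)&(z<.03),"base")
        pca(box(220,345,140,195)&(z>.060)&(z<.075),"prongs")
        pca(box(235,275,140,195)&(z>.060)&(z<.075),"prong+")
        pca(box(300,345,140,195)&(z>.060)&(z<.075),"prong-")
        pca(box(135,225,100,190)&(z>.09)&(z<.109),"wheel")
        pca(box(135,225,100,190)&(z>.14),"handletop")
    else:
        z=w[...,2];m=(z>.14)&(z<.16);m[:150]=0;m[185:]=0;m[:,:440]=0;m[:,480:]=0;print("sc handle",w[m].mean(0),m.sum())
for n,(a,b,c,d) in dict(top=(130,370,100,200),scene=(350,510,150,320)).items():
    i=pickle.load(open(n+".pkl","rb"))["image"][c:d,a:b,::-1]
    i=cv2.resize(i,None,fx=3,fy=3,interpolation=cv2.INTER_CUBIC);cv2.imwrite(f"pics/{n}c.png",cv2.convertScaleAbs(i,alpha=1.6))
```

```text
top base [ 68.1 -15.6 205.7]
top Lmid [ 485.1 -409.8   29.3]
top Le1 [ 585.8 -404.8   16.6]
top Le2 [ 382.9 -412.2   12.2]
top Smid [ 515.1 -278.9   33. ]
top Se1 [ 587.4 -285.5   16.4]
top Se2 [ 443.4 -275.9   12.2]
top hub [557.8 199.7 110.2]
top handle [513.3 220.3 149.9]
top rimL [nan nan nan]
top f1 [547.9  75.5  42.4]
top f2 [536.9 -74.7  35. ]
top c1 [ 583.3 -125.9   -0.8]
top c2 [ 494.7 -121.3    2.9]
top tabl [473.  -28.7   0.6]
long 1295 rect (490.6159973144531, -414.534912109375) 243.40402221679688 83.82793426513672 0.29320228099823
longgrip 397 rect (516.19873046875, -407.7016296386719) 129.78138732910156 23.279003143310547 2.1332454681396484
short 967 rect (518.7003784179688, -281.4173583984375) 182.88478088378906 75.30923461914062 0.7786583304405212
shortgrip 272 rect (509.72674560546875, -280.81256103515625) 23.003931045532227 144.24755859375 84.43975830078125
base 3598 rect (543.68603515625, -3.3325119018554688) 239.0819549560547 90.63029479980469 85.3389892578125
prongs 117 rect (543.9204711914062, 2.0686492919921875) 177.48794555664062 45.970829010009766 85.13395690917969
prong+ 60 rect (551.0347900390625, 85.38462829589844) 9.982271194458008 45.99774932861328 84.6883544921875
prong- 57 rect (537.2376708984375, -81.48429870605469) 9.876953125 45.12211608886719 85.08131408691406
wheel 2863 rect (560.360107421875, 205.2197723388672) 119.98403930664062 118.00101470947266 81.11970520019531
handletop 87 rect (514.205322265625, 224.97607421875) 16.401182174682617 15.797215461730957 7.288633823394775
scene hub [563.1 195.3 109.1]
scene handle [514.4 214.3 149.6]
scene Lmid [ 487.6 -412.5   28.7]
scene Smid [ 515.9 -283.6   29.4]
sc handle [0.51351227 0.22109432 0.14751301] 62
```

View pics/topc.png

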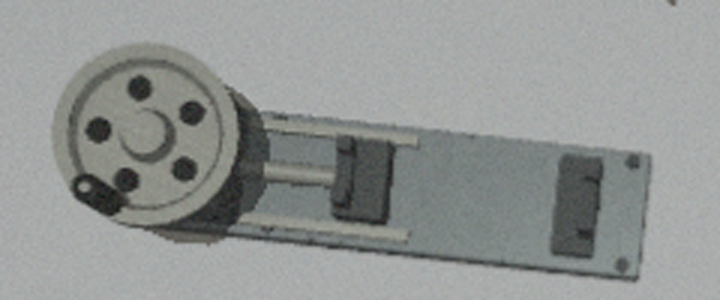

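Run:
```python
import pickle,cv2,numpy as np
from h import *
for n,(a,b,c,d) in dict(top=(460,500,140,255),scene=(195,320,355,460)).items():
    f=pickle.load(open(n+".pkl","rb"));w=cloud(f);im=f["image"]
    hsv=cv2.cvtColor(im,cv2.COLOR_RGB2HSV)
    Y,X=np.mgrid[0:480,0:640];bx=(X>=a)&(X<b)&(Y>=c)&(Y<d)
    br=bx&(hsv[...,1]>110)&(np.abs(w[...,2]-.029)<.005)
    p=w[br];
    print(n,br.sum(),p.mean(0),cv2.minAreaRect((p[:,:2]*1000).astype(np.float32)))
    dk=bx&(hsv[...,2]<90)&(hsv[...,1]<90)&(np.abs(w[...,2]-.013)<.006)
    q=w[dk][:,:2];m=np.median(p,0)
    A=q[q[:,0]>m[0]];B=q[q[:,0]<m[0]]
    print(len(A),len(B),A.mean(0),B.mean(0),(A.mean(0)+B.mean(0))/2,np.arctan2(*(A.mean(0)-B.mean(0))[::-1]))
```

```text
top 129 [ 0.48936507 -0.41311305  0.03020732] ((486.1440124511719, -409.6230163574219), (65.12467193603516, 18.027448654174805), 0.11711619049310684)
233 226 [ 0.56941232 -0.40427219] [ 0.40330527 -0.40889337] [ 0.48635879 -0.40658278] 0.027813368041071568
scene 622 [ 0.49196858 -0.38255968  0.02870313] ((491.6899719238281, -349.2796630859375), (155.39089965820312, 70.85247802734375), 82.17678833007812)
258 190 [ 0.57952316 -0.40282768] [ 0.38477699 -0.4118726 ] [ 0.48215008 -0.40735014] 0.04641132431680958
```

Emit:
step_arm:
  moves:
    - [-50, 0, 0, 0, 0, 0, 85]
    - [-100, 0, 0, 0, 0, 0, 85]
  grip_force: 40

```text
clock: 0.3
tcp_pos: [0.3222, 0.6013, 0.2308]
orientation: [-0.534, -3.095, 0.001]
contact_force: [1.4, -0.6, -0.1]
grip_width: 0.0852
gripper_force: 0.0
```

```bash
cat > g.py <<'E'
import sys,numpy as np
from bench import r
from scipy.spatial.transform import Rotation as R
# target: x y z mm, yaw deg of tool y in world (tool down)
def rel(x,y,z,yaw,o=None):
    o=o or r.get_obs();Q=R.from_rotvec(o["orientation"])
    a=np.radians(yaw);Y=np.array([np.cos(a),np.sin(a),0]);Z=np.array([0,0,-1.])
    T=R.from_matrix(np.c_[np.cross(Y,Z),Y,Z])
    return Q.inv().apply(np.array([x,y,z])-o["tcp_pos"]*1000),(Q.inv()*T).as_rotvec()
if __name__=="__main__":
    o=r.get_obs();t=[float(s) for s in sys.argv[1:5]]
    d,w=rel(*t,o);print(np.round(d,1),np.round(w,3),"j",np.round(o["joints"],2),"F",np.round(o["contact_force"],1),"tcp",np.round(o["tcp_pos"]*1000,1))
E
python3 g.py 560 150 250 92; python3 g.py 485 -410 200 92
```

```text
[-375.3 -345.5  -19.3] [-0.    -0.001 -0.377] j [-1.2   0.49  0.04  1.54 -0.02  1.12  0.08] F [ 1.4 -0.6 -0.1] tcp [322.2 601.3 230.8]
[-492.4 -898.2   30.9] [-0.    -0.001 -0.377] j [-1.2   0.49  0.04  1.54 -0.02  1.12  0.08] F [ 1.4 -0.6 -0.1] tcp [322.2 601.3 230.8]
```

Emit:
step_arm:
  moves:
    - [-375, -345, -20, 0, 0, -0.377, 85]
    - [-375, -345, -20, 0, 0, -0.377, 85]
    - [-375, -345, -20, 0, 0, -0.377, 85]
    - [-375, -345, -20, 0, 0, -0.377, 85]
    - [-375, -345, -20, 0, 0, -0.377, 85]
    - [-375, -345, -20, 0, 0, -0.377, 85]
    - [-375, -345, -20, 0, 0, -0.377, 85]
    - [-375, -345, -20, 0, 0, -0.377, 85]

```text
clock: 1.1
tcp_pos: [0.5085, 0.2443, 0.2469]
orientation: [0.047, -3.141, 0.0]
contact_force: [0.8, -0.2, 0.5]
grip_width: 0.0851
gripper_force: 0.0
```

```bash
python3 g.py 485 -410 180 92
```

```text
[  43.3 -653.2   67. ] [-0.    -0.    -0.005] j [-0.63  0.28  0.09  1.81 -0.03  1.05  1.07] F [ 0.8 -0.2  0.5] tcp [508.5 244.3 246.9]
```

Emit:
step_arm:
  moves:
    - [20, -360, 0, 0, 0, -0.005, 85]
    - [20, -360, 0, 0, 0, -0.005, 85]
    - [20, -360, 0, 0, 0, -0.005, 85]
    - [20, -360, 0, 0, 0, -0.005, 85]
    - [20, -360, 0, 0, 0, -0.005, 85]
    - [20, -360, 0, 0, 0, -0.005, 85]
    - [20, -360, 0, 0, 0, -0.005, 85]
    - [20, -360, 0, 0, 0, -0.005, 85]

```text
clock: 1.9
tcp_pos: [0.4975, -0.1207, 0.2471]
orientation: [0.041, -3.141, 0.004]
contact_force: [-0.4, -0.9, -0.4]
grip_width: 0.085
gripper_force: 0.0
```

```bash
python3 g.py 485 -410 150 92
```

```text
[  20.1 -288.6   97.7] [-0.002 -0.    -0.009] j [-0.16  0.19  0.32  1.94 -0.07  1.02  1.78] F [-0.4 -0.9 -0.4] tcp [ 497.5 -120.7  247.1]
```

Emit:
step_arm:
  moves:
    - [20, -289, 98, 0, 0, -0.009, 85]
    - [20, -289, 98, 0, 0, -0.009, 85]
    - [20, -289, 98, 0, 0, -0.009, 85]
    - [20, -289, 98, 0, 0, -0.009, 85]
    - [20, -289, 98, 0, 0, -0.009, 85]
    - [20, -289, 98, 0, 0, -0.009, 85]
    - [20, -289, 98, 0, 0, -0.009, 85]
    - [20, -289, 98, 0, 0, -0.009, 85]

```text
clock: 2.7
tcp_pos: [0.488, -0.4046, 0.1477]
orientation: [0.065, -3.139, -0.001]
contact_force: [0.1, 0.3, -0.4]
grip_width: 0.085
gripper_force: 0.0
```

```bash
python3 g.py 485 -410 3 92.1;python3 - <<'E'
from bench import r
import cv2
f=r.grab_frame("scene");cv2.imwrite("pics/s1.png",f["image"][...,::-1])
E
```

```text
[  2.9  -5.4 144.7] [ 0.001 -0.002  0.005] j [ 0.32  0.52  0.38  1.75 -0.23  0.92  2.41] F [ 0.1  0.3 -0.4] tcp [ 488.  -404.6  147.7]
```

View pics/s1.png

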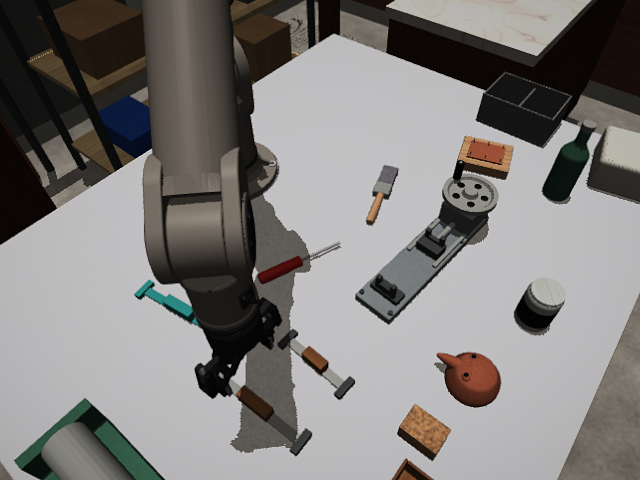

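Emit:
step_arm:
  moves:
    - [3, -5, 45, 0, 0, 0.005, 60]
    - [3, -5, 90, 0, 0, 0.005, 60]
    - [3, -5, 125, 0, 0, 0.005, 60]
    - [3, -5, 140, 0, 0, 0.005, 60]
    - [3, -5, 144, 0, 0, 0.005, 60]
    - [3, -5, 144, 0, 0, 0.005, 60]

```text
clock: 3.35
tcp_pos: [0.4875, -0.4083, 0.006]
orientation: [-0.063, 3.14, -0.001]
contact_force: [0.1, -0.8, 1.1]
grip_width: 0.0599
gripper_force: 0.0
```

Emit:
step_arm:
  moves:
    - [0, 0, 0, 0, 0, 0, 10]
    - [0, 0, 0, 0, 0, 0, 10]
    - [0, 0, 0, 0, 0, 0, 10]
    - [0, 0, 0, 0, 0, 0, 10]
    - [0, 0, 0, 0, 0, 0, 10]
    - [0, 0, 0, 0, 0, 0, 10]
  grip_force: 50

```text
clock: 3.95
tcp_pos: [0.4874, -0.4096, 0.0067]
orientation: [-0.061, 3.139, -0.002]
contact_force: [-0.2, 0.5, 6.5]
grip_width: 0.0207
gripper_force: 50.5
```

Emit:
step_arm:
  moves:
    - [0, 0, -30, 0, 0, 0, 10]
    - [0, 0, -80, 0, 0, 0, 10]
    - [0, 0, -130, 0, 0, 0, 10]
    - [0, 0, -180, 0, 0, 0, 10]
    - [0, 0, -200, 0, 0, 0, 10]
    - [0, 0, -200, 0, 0, 0, 10]

```text
clock: 4.55
tcp_pos: [0.4878, -0.4103, 0.2093]
orientation: [-0.061, 3.135, -0.006]
contact_force: [0.1, 0.2, -2.1]
grip_width: 0.0212
gripper_force: 49.6
```

```bash
python3 g.py 543 0 200 -4.73
```

```text
[-71.  407.9   8.1] [0.002 0.008 1.692] j [ 0.3   0.45  0.41  1.7  -0.21  1.02  2.39] F [ 0.1  0.2 -2.1] tcp [ 487.8 -410.3  209.3]
```

Emit:
step_arm:
  moves:
    - [-10, 50, 8, 0, 0, 0.15, 10]
    - [-20, 100, 8, 0, 0, 0.3, 10]
    - [-30, 150, 8, 0, 0, 0.45, 10]
    - [-40, 200, 8, 0, 0, 0.6, 10]
    - [-50, 245, 8, 0, 0, 0.75, 10]
    - [-60, 290, 8, 0, 0, 0.9, 10]
    - [-65, 330, 8, 0, 0, 1.05, 10]
    - [-70, 365, 8, 0, 0, 1.2, 10]

```text
clock: 5.35
tcp_pos: [0.5409, -0.0382, 0.1953]
orientation: [-1.663, -2.662, 0.002]
contact_force: [0.7, 0.1, -2.0]
grip_width: 0.0213
gripper_force: 49.6
```

```bash
python3 g.py 543.5 1 180 -4.73
```

```text
[34.  19.6 15.3] [-0.003 -0.001  0.536] j [-0.52  0.34  0.6   1.94 -0.23  0.93  0.64] F [ 0.7  0.1 -2. ] tcp [540.9 -38.2 195.3]
```

Emit:
step_arm:
  moves:
    - [34, 20, 15, 0, 0, 0.15, 10]
    - [34, 20, 15, 0, 0, 0.3, 10]
    - [34, 20, 15, 0, 0, 0.4, 10]
    - [34, 20, 15, 0, 0, 0.5, 10]
    - [34, 20, 15, 0, 0, 0.5, 10]
    - [34, 20, 15, 0, 0, 0.5, 10]
    - [34, 20, 15, 0, 0, 0.5, 10]

```text
clock: 6.05
tcp_pos: [0.5445, -0.002, 0.1815]
orientation: [-2.266, -2.176, 0.001]
contact_force: [1.1, -0.2, -2.0]
grip_width: 0.0208
gripper_force: 49.7
```

```bash
python3 g.py 543.5 1 130 -4.73
python3 - <<'E'
from bench import r
import cv2,pickle
f=r.grab_frame("top");pickle.dump(f,open("top1.pkl","wb"));g=r.grab_frame("scene");pickle.dump(g,open("sc1.pkl","wb"))
i=f["image"][90:215,140:360,::-1];cv2.imwrite("pics/t1.png",cv2.convertScaleAbs(cv2.resize(i,None,fx=3.5,fy=3.5,interpolation=2),alpha=1.5))
E
```

```text
[ 3.  -1.1 51.5] [-0.001  0.     0.042] j [-0.66  0.38  0.69  1.95 -0.31  0.91  0.15] F [ 1.1 -0.2 -2. ] tcp [544.5  -2.  181.5]
```

View pics/t1.png

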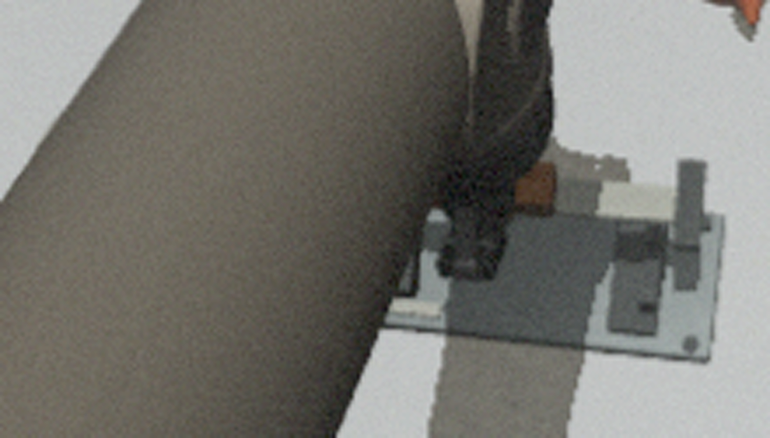

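Run:
```python
import pickle,cv2,numpy as np
from h import *
T=np.array([.5445,-.002]);a=np.radians(-4.73);X=np.array([np.cos(a),np.sin(a)]);Yv=np.array([-np.sin(a),np.cos(a)])
for n in("top1","sc1"):
    f=pickle.load(open(n+".pkl","rb"));w=cloud(f);im=cv2.cvtColor(f["image"],cv2.COLOR_RGB2HSV)
    rel=w[...,:2]-T;ly=rel@Yv*1000;lx=rel@X*1000;z=w[...,2]*1000
    for nm,s in(("-",-1),("+",1)):
        m=(abs(s*ly-103)<25)&(abs(lx)<45)&(z>150)&(z<205)
        if m.sum()<8: print(n,nm,m.sum());continue
        blk=m&(s*ly>92)
        print(n,nm,m.sum(),"ly",np.percentile(ly[m],[1,5,50,95,99]).round(1),"lx blk",np.percentile(lx[blk],[3,50,97]).round(1),"z",np.percentile(z[blk],[5,50,95]).round(1))
    m=(abs(ly)<85)&(abs(ly)>42)&(abs(lx)<40)&(z>160)&(z<205)
    for s in(-1,1):
        q=m&(s*ly>0)
        if q.sum()>10: print("strip",s,q.sum(),np.percentile(lx[q],[3,50,97]).round(1),np.percentile(z[q],[5,50,95]).round(1))
i=pickle.load(open("sc1.pkl","rb"))["image"][130:330,330:530,::-1];cv2.imwrite("pics/s2.png",cv2.resize(i,None,fx=3,fy=3,interpolation=2))
```

```text
top1 - 275 ly [-104.4 -103.4  -94.8  -80.3  -78.4] lx blk [-15.9   3.9  26. ] z [184.7 187.8 190.2]
top1 + 0
strip -1 257 [-4.4  4.1 13.3] [181.4 183.8 186.1]
sc1 - 309 ly [-108.5 -107.9 -101.4  -81.5  -78.4] lx blk [-16.9   5.   25. ] z [176.1 185.8 187.9]
sc1 + 52 ly [ 78.6  79.  104.7 111.7 112.9] lx blk [-0.1 10.2 16.7] z [185.1 187.1 188.6]
strip -1 196 [-6.8  2.4 10.7] [180.6 182.2 184.2]
strip 1 58 [-5.1  1.6  6.3] [179.9 182.8 184.2]
```

View pics/s2.png

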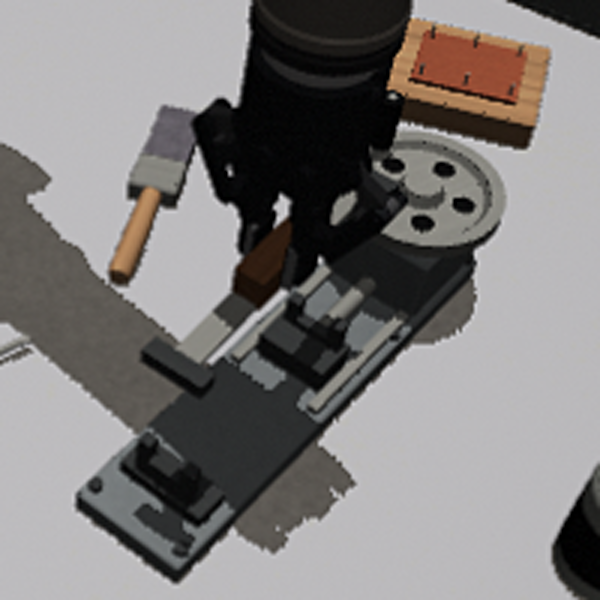

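```bash
python3 g.py 543.3 -1.3 85 -4.73
```

```text
[ 0.7 -1.4 96.8] [-0.    -0.     0.041] j [-0.66  0.38  0.7   1.95 -0.31  0.91  0.15] F [ 0.  -0.4 -2.4] tcp [544.8  -2.1 181.8]
```

Emit:
step_arm:
  moves:
    - [-0.5, 1, 40, 0, 0, 0.042, 10]
    - [-0.5, 1, 80, 0, 0, 0.042, 10]
    - [-0.5, 1, 96, 0, 0, 0.042, 10]
    - [-0.5, 1, 96, 0, 0, 0.042, 10]
    - [-0.5, 1, 96, 0, 0, 0.042, 10]

```text
clock: 6.65
tcp_pos: [0.5464, -0.0028, 0.0865]
orientation: [2.313, 2.126, 0.0]
contact_force: [-0.0, -0.9, -1.1]
grip_width: 0.0213
gripper_force: 49.5
```

```bash
python3 g.py 543.3 -1.3 54 -4.73
python3 - <<'E'
from bench import r
import cv2,pickle
f=r.grab_frame("top");pickle.dump(f,open("top2.pkl","wb"));g=r.grab_frame("scene");pickle.dump(g,open("sc2.pkl","wb"))
i=g["image"][170:330,340:510,::-1];j=f["image"][130:210,230:360,::-1]
a=cv2.resize(i,(510,480),interpolation=2);b=cv2.resize(j,(290,178),interpolation=2)
b=cv2.convertScaleAbs(b,alpha=1.5);b=cv2.copyMakeBorder(b,0,480-178,0,0,0);cv2.imwrite("pics/s3.png",cv2.hconcat([a,b]))
E
```

```text
[ 1.3 -3.2 32.5] [ 0.     0.    -0.002] j [-0.58  0.52  0.61  2.02 -0.44  0.73  0.22] F [-0.  -0.9 -1.1] tcp [546.4  -2.8  86.5]
```

View pics/s3.png

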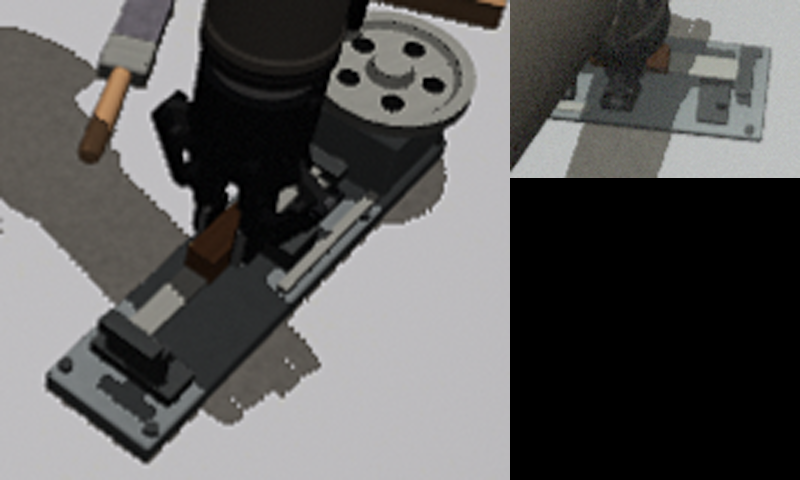

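Run:
```python
import pickle,cv2,numpy as np
from h import *
T=np.array([.5464,-.0028]);a=np.radians(-4.73);X=np.array([np.cos(a),np.sin(a)]);Yv=np.array([-np.sin(a),np.cos(a)])
for n in("top2","sc2"):
    f=pickle.load(open(n+".pkl","rb"));w=cloud(f)
    rel=w[...,:2]-T;ly=rel@Yv*1000;lx=rel@X*1000;z=w[...,2]*1000
    for s in(-1,1):
        m=(abs(s*ly-103)<20)&(abs(lx)<40)&(abs(z-91)<5)&(s*ly>90)
        if m.sum()>8: print(n,s,"blk",m.sum(),"ly",np.percentile(ly[m],[3,50,97]).round(1),"lx",np.percentile(lx[m],[2,50,98]).round(1),"z",np.median(z[m]).round(1))
        q=(s*ly>42)&(s*ly<88)&(abs(lx)<25)&(abs(z-87)<5)
        if q.sum()>8: print(n,s,"strip",q.sum(),np.percentile(lx[q],[2,50,98]).round(1),"z",np.median(z[q]).round(1))
        p=(s*ly>65)&(s*ly<100)&(abs(lx)<35)&(abs(z-65)<3)
        if p.sum()>8: print(n,s,"prong",p.sum(),"ly",np.percentile(ly[p],[3,50,97]).round(1),"lx",np.percentile(lx[p],[2,50,98]).round(1))
    # frame base edges
    b=(abs(z-20)<4)&(abs(lx)<60)&(ly<60)&(ly>-130);print("base lx",np.percentile(lx[b],[1,99]).round(1),"ly",np.percentile(ly[b],1).round(1))
```

```text
top2 -1 blk 163 ly [-104.   -97.4  -90.7] lx [-20.    0.9  22.8] z 92.8
top2 -1 strip 210 [-6.9  1.7 10.7] z 89.1
top2 -1 prong 27 ly [-83.9 -80.1 -74.2] lx [-25.5 -19.4  19.6]
base lx [-47.   41.2] ly -119.4
sc2 -1 blk 176 ly [-107.7 -101.7  -93.8] lx [-21.8   0.2  20.9] z 91.2
sc2 -1 strip 198 [-9.6  0.1  8.3] z 87.5
sc2 -1 prong 14 ly [-87.9 -80.  -77.4] lx [-21.3  16.1  17.6]
sc2 1 blk 97 ly [ 93. 104. 112.] lx [-7.1  9.4 22. ] z 92.0
sc2 1 strip 36 [1.1 5.3 9.3] z 87.7
base lx [-49.2  39.3] ly -123.0
```

Emit:
step_arm:
  moves:
    - [0, -3.3, 0, 0, 0, 0, 10]
    - [0, -3.3, 5, 0, 0, 0, 10]
    - [0, -3.3, 12, 0, 0, 0, 10]
    - [0, -3.3, 18, 0, 0, 0, 10]
    - [0, -3.3, 24, 0, 0, 0, 10]
    - [0, -3.3, 28, 0, 0, 0, 10]
    - [0, -3.3, 30, 0, 0, 0, 10]
    - [0, -3.3, 30, 0, 0, 0, 10]

```text
clock: 7.55
tcp_pos: [0.5425, -0.0023, 0.0556]
orientation: [-2.313, -2.126, 0.001]
contact_force: [-0.5, -0.3, -1.4]
grip_width: 0.0213
gripper_force: 49.6
```

```bash
python3 g.py 543.3 -1.3 52.7 -4.73
```

```text
[1.1 0.8 2.9] [-0.001  0.    -0.002] j [-0.55  0.57  0.57  2.04 -0.48  0.67  0.25] F [-0.5 -0.3 -1.4] tcp [542.5  -2.3  55.6]
```

Below prong tops without contact. Lower gently to the ledge.

Emit:
step_arm:
  moves:
    - [0, 0.5, 1, 0, 0, 0, 10]
    - [0, 0.5, 2, 0, 0, 0, 10]
    - [0, 0.5, 3, 0, 0, 0, 10]
    - [0, 0.5, 3, 0, 0, 0, 10]

```text
clock: 7.95
tcp_pos: [0.5431, -0.0022, 0.0529]
orientation: [-2.313, -2.126, 0.0]
contact_force: [0.5, 0.2, -1.7]
grip_width: 0.0208
gripper_force: 49.6
```

Emit:
step_arm:
  moves:
    - [0, 0, 1, 0, 0, 0, 10]
    - [0, 0, 2, 0, 0, 0, 10]
    - [0, 0, 2, 0, 0, 0, 10]

```text
clock: 8.25
tcp_pos: [0.5433, -0.0022, 0.0526]
orientation: [-2.312, -2.125, -0.002]
contact_force: [-5.9, 1.6, 18.9]
grip_width: 0.021
gripper_force: 52.5
```

Emit:
step_arm:
  moves:
    - [0, 0, -1, 0, 0, 0, 21]
    - [0, 0, -1, 0, 0, 0, 25]
    - [0, 0, -1, 0, 0, 0, 45]
    - [0, 0, -1, 0, 0, 0, 45]
    - [0, 0, -1, 0, 0, 0, 45]
    - [0, 0, -1, 0, 0, 0, 45]
    - [0, 0, -1, 0, 0, 0, 45]

```text
clock: 8.95
tcp_pos: [0.5432, -0.0023, 0.0519]
orientation: [2.313, 2.126, -0.0]
contact_force: [-0.2, 1.1, -0.4]
grip_width: 0.0448
gripper_force: 0.0
```

Emit:
step_arm:
  moves:
    - [0, 0, -30, 0, 0, 0, 45]
    - [0, 0, -70, 0, 0, 0, 45]
    - [0, 0, -120, 0, 0, 0, 45]
    - [0, 0, -150, 0, 0, 0, 45]
    - [0, 0, -150, 0, 0, 0, 45]

```text
clock: 9.45
tcp_pos: [0.5459, -0.0025, 0.2062]
orientation: [2.31, 2.123, 0.011]
contact_force: [0.1, 0.5, -0.2]
grip_width: 0.045
gripper_force: 0.0
```

```bash
python3 g.py 515 222 200 -4.7
python3 - <<'E'
from bench import r
import cv2,pickle
f=r.grab_frame("top");pickle.dump(f,open("top3.pkl","wb"));g=r.grab_frame("scene");pickle.dump(g,open("sc3.pkl","wb"))
i=g["image"][150:330,340:510,::-1];j=f["image"][130:210,230:360,::-1]
a=cv2.resize(i,(510,540),interpolation=2);b=cv2.resize(j,(290,178),interpolation=2)
b=cv2.convertScaleAbs(b,alpha=1.5);b=cv2.copyMakeBorder(b,0,540-178,0,0,0);cv2.imwrite("pics/s4.png",cv2.hconcat([a,b]))
E
```

```text
[221.1 -49.8   6.4] [ 0.008 -0.002 -0.003] j [-0.7   0.35  0.74  1.93 -0.29  0.96  0.09] F [ 0.1  0.5 -0.2] tcp [545.9  -2.5 206.2]
```

View pics/s4.png

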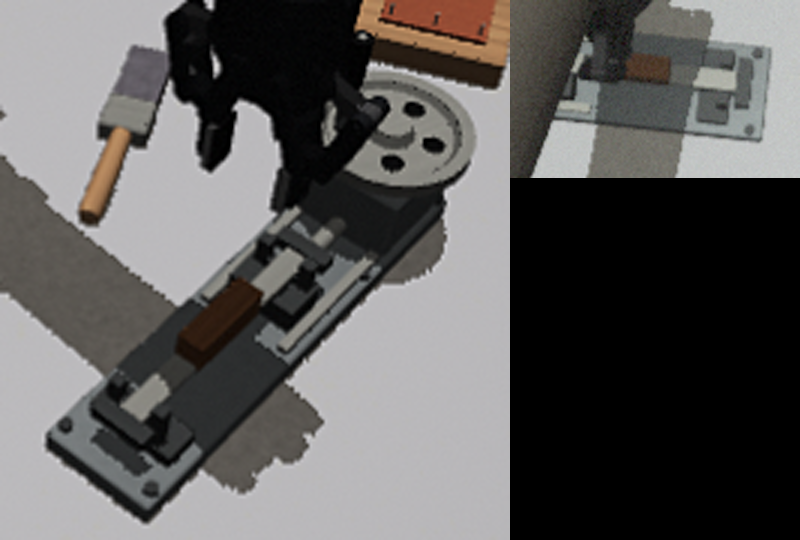

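Emit:
step_arm:
  moves:
    - [221, -50, 5, 0, 0, 0, 45]
    - [221, -50, 5, 0, 0, 0, 45]
    - [221, -50, 5, 0, 0, 0, 45]
    - [221, -50, 5, 0, 0, 0, 45]
    - [221, -50, 5, 0, 0, 0, 45]
    - [221, -50, 5, 0, 0, 0, 45]
    - [221, -50, 5, 0, 0, 0, 45]

```text
clock: 10.25
tcp_pos: [0.5109, 0.2219, 0.1953]
orientation: [2.312, 2.127, -0.005]
contact_force: [0.0, 0.4, -0.4]
grip_width: 0.0445
gripper_force: 0.0
```

```bash
python3 g.py 514 223.5 118 -4.7
```

```text
[ 2.1  3.2 77.3] [-0.002  0.003 -0.001] j [-1.05  0.38  0.68  1.91 -0.29  0.95 -0.32] F [ 0.   0.4 -0.4] tcp [510.9 221.9 195.3]
```

Emit:
step_arm:
  moves:
    - [2, 3, 20, 0, 0, 0, 45]
    - [2, 3, 50, 0, 0, 0, 45]
    - [2, 3, 70, 0, 0, 0, 45]
    - [2, 3, 77, 0, 0, 0, 45]
    - [2, 3, 77, 0, 0, 0, 45]
    - [2, 3, 77, 0, 0, 0, 45]

```text
clock: 10.85
tcp_pos: [0.5158, 0.2231, 0.1207]
orientation: [2.314, 2.124, 0.001]
contact_force: [-0.4, -0.5, 0.0]
grip_width: 0.0452
gripper_force: 0.0
```

```bash
python3 g.py 514 223.5 118 -4.7
```

```text
[ 0.3 -1.8  2.7] [ 0.001 -0.    -0.004] j [-0.99  0.49  0.61  1.96 -0.38  0.81 -0.25] F [-0.4 -0.5  0. ] tcp [515.8 223.1 120.7]
```

Close softly.

Emit:
step_arm:
  moves:
    - [0, -1.5, 2, 0, 0, 0, 5]
    - [0, -1.5, 2, 0, 0, 0, 5]
    - [0, -1.5, 2, 0, 0, 0, 5]
    - [0, -1.5, 2, 0, 0, 0, 5]
    - [0, -1.5, 2, 0, 0, 0, 5]
    - [0, -1.5, 2, 0, 0, 0, 5]
  grip_force: 40

```text
clock: 11.45
tcp_pos: [0.5133, 0.2243, 0.1187]
orientation: [-2.312, -2.126, -0.0]
contact_force: [-3.4, -1.2, 6.3]
grip_width: 0.0166
gripper_force: 39.0
```

```bash
python3 g.py 514 223.5 118 -4.7
```

```text
[-0.7  0.8  0.7] [-0.001 -0.001 -0.002] j [-0.99  0.49  0.61  1.96 -0.39  0.8  -0.25] F [-3.4 -1.2  6.3] tcp [513.3 224.3 118.7]
```

```bash
cat > w.py <<'E'
import sys,json,numpy as np
from bench import r
C=np.array([560.4,205.2]);t0=np.radians(158);a=np.radians(-4.7)
ty=np.array([np.cos(a),np.sin(a)]);tx=np.array([-ty[1],ty[0]])
P=lambda w:50*np.array([np.cos(t0-w),np.sin(t0-w)])
w0=float(sys.argv[1])
o=r.get_obs();p=o["tcp_pos"][:2]*1000;d=p-C;th=np.arctan2(d[1],d[0]);u=d/np.linalg.norm(d);tan=np.array([u[1],-u[0]])
F=-o["contact_force"][:2]
print("meas w",round((t0-th+0.3)%6.283-0.3,3),"rad",np.round(np.hypot(*d),1),"push tang",round(F@tan,1),"radial",round(F@u,1),"Fz",round(o["contact_force"][2],1),"cmd-meas",np.round(C+P(w0)-p,1),"j",np.round(o["joints"],2))
if len(sys.argv)>2:
    print(json.dumps([[round(float(x),1) for x in ((P(w)-P(w0))@tx,(P(w)-P(w0))@ty)] for w in w0+np.array(json.loads(sys.argv[2]))]))
E
python3 w.py 0 "[0.05,0.12,0.2,0.28,0.36,0.44,0.5,0.5]"
```

```text
meas w 0.001 rad 50.8 push tang 2.4 radial -2.7 Fz 6.3 cmd-meas [ 0.8 -0.3] j [-0.99  0.49  0.61  1.96 -0.39  0.8  -0.25]
[[2.4, 0.8], [5.6, 2.1], [9.2, 3.9], [12.6, 6.0], [15.9, 8.3], [18.9, 10.9], [21.1, 13.0], [21.1, 13.0]]
```

Emit:
step_arm:
  moves:
    - [2.4, 0.8, -1, 0, 0, 0, 5]
    - [5.6, 2.1, -1, 0, 0, 0, 5]
    - [9.2, 3.9, -1, 0, 0, 0, 5]
    - [12.6, 6.0, -1, 0, 0, 0, 5]
    - [15.9, 8.3, -1, 0, 0, 0, 5]
    - [18.9, 10.9, -1, 0, 0, 0, 5]
    - [21.1, 13.0, -1, 0, 0, 0, 5]
    - [21.1, 13.0, -1, 0, 0, 0, 5]

```text
clock: 12.25
tcp_pos: [0.5267, 0.2423, 0.1188]
orientation: [-2.313, -2.125, 0.007]
contact_force: [-5.5, -5.4, 4.4]
grip_width: 0.0168
gripper_force: 39.6
```

```bash
python3 w.py 0.5 "[0.08,0.16,0.24,0.32,0.4,0.48,0.56,0.6]"
```

```text
meas w 0.449 rad 50.1 push tang 7.7 radial 0.3 Fz 4.4 cmd-meas [2.  1.6] j [-0.99  0.52  0.61  1.91 -0.39  0.83 -0.26]
[[2.7, 3.0], [5.1, 6.2], [7.2, 9.5], [9.1, 13.1], [10.7, 16.7], [12.0, 20.5], [13.0, 24.4], [13.4, 26.4]]
```

Emit:
step_arm:
  moves:
    - [2.7, 3.0, 0, 0, 0, 0, 5]
    - [5.1, 6.2, 0, 0, 0, 0, 5]
    - [7.2, 9.5, 0, 0, 0, 0, 5]
    - [9.1, 13.1, 0, 0, 0, 0, 5]
    - [10.7, 16.7, 0, 0, 0, 0, 5]
    - [12.0, 20.5, 0, 0, 0, 0, 5]
    - [13.0, 24.4, 0, 0, 0, 0, 5]
    - [13.4, 26.4, 0, 0, 0, 0, 5]

```text
clock: 13.05
tcp_pos: [0.5534, 0.2538, 0.1187]
orientation: [-2.312, -2.124, 0.008]
contact_force: [-8.7, -3.8, 6.7]
grip_width: 0.017
gripper_force: 39.9
```

```bash
python3 w.py 1.1 "[0.07,0.14,0.21,0.28,0.35,0.42,0.49,0.55]"
```

```text
meas w 1.044 rad 49.1 push tang 9.2 radial 2.5 Fz 6.7 cmd-meas [2.6 1.2] j [-0.97  0.56  0.6   1.84 -0.41  0.86 -0.26]
[[0.5, 3.5], [0.7, 7.0], [0.7, 10.5], [0.4, 13.9], [-0.1, 17.4], [-0.9, 20.8], [-1.8, 24.2], [-2.9, 27.0]]
```

Emit:
step_arm:
  moves:
    - [0.5, 3.5, 0, 0, 0, 0, 5]
    - [0.7, 7.0, 0, 0, 0, 0, 5]
    - [0.7, 10.5, 0, 0, 0, 0, 5]
    - [0.4, 13.9, 0, 0, 0, 0, 5]
    - [-0.1, 17.4, 0, 0, 0, 0, 5]
    - [-0.9, 20.8, 0, 0, 0, 0, 5]
    - [-1.8, 24.2, 0, 0, 0, 0, 5]
    - [-2.9, 27.0, 0, 0, 0, 0, 5]

```text
clock: 13.85
tcp_pos: [0.5793, 0.2498, 0.1187]
orientation: [-2.309, -2.124, 0.008]
contact_force: [-10.6, -1.6, 7.6]
grip_width: 0.0169
gripper_force: 40.0
```

```bash
python3 w.py 1.65 "[0.06,0.12,0.18,0.24,0.3,0.36,0.42,0.48]"
```

```text
meas w 1.587 rad 48.5 push tang 9.2 radial 5.6 Fz 7.6 cmd-meas [3.4 0.1] j [-0.92  0.6   0.59  1.79 -0.42  0.89 -0.23]
[[-1.2, 2.7], [-2.6, 5.4], [-4.1, 8.0], [-5.8, 10.5], [-7.6, 12.9], [-9.5, 15.2], [-11.6, 17.3], [-13.8, 19.3]]
```

Run:
```python
import numpy as np
from scipy.optimize import least_squares
p=np.array([(513.3,224.3),(526.7,242.3),(553.4,253.8),(579.3,249.8)])
print(least_squares(lambda c:np.hypot(*(p-c).T)-50,[560,205]).x)
```

```text
[559.01706965 204.1137366 ]
```

Emit:
step_arm:
  moves:
    - [-1.5, 2.4, 0, 0, 0, 0, 5]
    - [-3.2, 4.8, 0, 0, 0, 0, 5]
    - [-5.0, 7.2, 0, 0, 0, 0, 5]
    - [-7.0, 9.4, 0, 0, 0, 0, 5]
    - [-8.8, 11.8, 0, 0, 0, 0, 5]
    - [-10.7, 14.1, 0, 0, 0, 0, 5]
    - [-12.8, 16.2, 0, 0, 0, 0, 5]
    - [-15.0, 18.2, 0, 0, 0, 0, 5]

```text
clock: 14.65
tcp_pos: [0.5967, 0.2369, 0.1188]
orientation: [-2.306, -2.126, 0.002]
contact_force: [-7.1, 5.1, 3.6]
grip_width: 0.017
gripper_force: 39.7
```

```bash
sed -i 's/560.4,205.2/559.2,204.1/' w.py; python3 w.py 2.13 "[0.06,0.12,0.18,0.24,0.3,0.36,0.42,0.48]"
```

```text
meas w 2.039 rad 49.8 push tang 8.6 radial 2.0 Fz 3.6 cmd-meas [ 3.  -3.4] j [-0.88  0.61  0.58  1.76 -0.42  0.9  -0.19]
[[-2.3, 1.9], [-4.8, 3.6], [-7.3, 5.2], [-9.9, 6.7], [-12.7, 7.9], [-15.4, 9.0], [-18.3, 10.0], [-21.2, 10.8]]
```

Emit:
step_arm:
  moves:
    - [-2.3, 1.9, 0, 0, 0, 0, 5]
    - [-4.8, 3.6, 0, 0, 0, 0, 5]
    - [-7.3, 5.2, 0, 0, 0, 0, 5]
    - [-9.9, 6.7, 0, 0, 0, 0, 5]
    - [-12.7, 7.9, 0, 0, 0, 0, 5]
    - [-15.4, 9.0, 0, 0, 0, 0, 5]
    - [-18.3, 10.0, 0, 0, 0, 0, 5]
    - [-21.2, 10.8, 0, 0, 0, 0, 5]

```text
clock: 15.45
tcp_pos: [0.6073, 0.2166, 0.1189]
orientation: [-2.305, -2.128, -0.005]
contact_force: [-2.1, 9.8, -2.9]
grip_width: 0.0168
gripper_force: 39.2
```

```bash
python3 w.py 2.61 "[0.05,0.1,0.15,0.2,0.25,0.3,0.35,0.4]"
```

```text
meas w 2.504 rad 49.7 push tang 10.0 radial -0.4 Fz -2.9 cmd-meas [ 1.4 -5.1] j [-0.85  0.61  0.58  1.76 -0.42  0.9  -0.16]
[[-2.4, 0.5], [-4.9, 0.9], [-7.4, 1.2], [-9.9, 1.3], [-12.4, 1.3], [-14.9, 1.2], [-17.4, 1.0], [-19.9, 0.6]]
```

Emit:
step_arm:
  moves:
    - [-2.4, 0.5, 0, 0, 0, 0, 5]
    - [-4.9, 0.9, 0, 0, 0, 0, 5]
    - [-7.4, 1.2, 0, 0, 0, 0, 5]
    - [-9.9, 1.3, 0, 0, 0, 0, 5]
    - [-12.4, 1.3, 0, 0, 0, 0, 5]

```text
clock: 15.95
tcp_pos: [0.6089, 0.2041, 0.1189]
orientation: [-2.307, -2.129, -0.008]
contact_force: [2.2, 9.1, -6.1]
grip_width: 0.0169
gripper_force: 39.1
```

```bash
python3 w.py 2.86 "[0.05,0.1,0.15,0.2,0.25,0.3,0.35,0.4]"
```

```text
meas w 2.757 rad 49.7 push tang 9.1 radial -2.2 Fz -6.1 cmd-meas [ 0.1 -5.1] j [-0.83  0.61  0.58  1.77 -0.42  0.89 -0.14]
[[-2.5, -0.1], [-5.0, -0.4], [-7.5, -0.7], [-9.9, -1.2], [-12.3, -1.8], [-14.7, -2.5], [-17.1, -3.4], [-19.4, -4.3]]
```

Still slack. Continue.

Emit:
step_arm:
  moves:
    - [-2.5, -0.1, 0, 0, 0, 0, 5]
    - [-5.0, -0.4, 0, 0, 0, 0, 5]
    - [-7.5, -0.7, 0, 0, 0, 0, 5]
    - [-9.9, -1.2, 0, 0, 0, 0, 5]
    - [-12.3, -1.8, 0, 0, 0, 0, 5]
    - [-14.7, -2.5, 0, 0, 0, 0, 5]

```text
clock: 16.55
tcp_pos: [0.6067, 0.1898, 0.119]
orientation: [-2.309, -2.13, -0.012]
contact_force: [8.3, 9.1, -11.9]
grip_width: 0.0167
gripper_force: 39.2
```

```bash
python3 w.py 3.16 "[0.05,0.1,0.15,0.2,0.25,0.3,0.35,0.4]"
```

```text
meas w 3.051 rad 49.6 push tang 11.1 radial -5.3 Fz -11.9 cmd-meas [-1.5 -5.2] j [-0.82  0.6   0.59  1.79 -0.42  0.88 -0.12]
[[-2.4, -0.8], [-4.7, -1.8], [-6.9, -2.9], [-9.1, -4.1], [-11.3, -5.4], [-13.3, -6.8], [-15.3, -8.3], [-17.2, -9.9]]
```

Emit:
step_arm:
  moves:
    - [-2.6, 0.0, 1, 0, 0, 0, 5]
    - [-5.1, -0.4, 2, 0, 0, 0, 5]
    - [-7.3, -1.5, 2.5, 0, 0, 0, 5]
    - [-9.5, -2.7, 2.5, 0, 0, 0, 5]

```text
clock: 16.95
tcp_pos: [0.6041, 0.1824, 0.1188]
orientation: [-2.307, -2.131, -0.017]
contact_force: [4.7, 12.0, 4.5]
grip_width: 0.0171
gripper_force: 40.7
```

```bash
python3 w.py 3.36 "[0.05,0.1,0.15,0.2,0.25,0.3,0.35,0.4]"
```

```text
meas w 3.208 rad 49.8 push tang 12.8 radial 1.0 Fz 4.5 cmd-meas [-3.7 -6.6] j [-0.81  0.59  0.59  1.8  -0.42  0.87 -0.11]
[[-2.1, -1.3], [-4.2, -2.7], [-6.2, -4.2], [-8.1, -5.8], [-10.0, -7.5], [-11.7, -9.3], [-13.4, -11.2], [-14.9, -13.1]]
```

Emit:
step_arm:
  moves:
    - [-1.7, -1.0, 0, 0, 0, 0, 5]
    - [-3.4, -2.1, 0, 0, 0, 0, 5]
    - [-5.0, -3.3, 0, 0, 0, 0, 5]
    - [-6.6, -4.5, 0, 0, 0, 0, 5]

```text
clock: 17.35
tcp_pos: [0.6002, 0.1758, 0.1188]
orientation: [2.308, 2.131, 0.019]
contact_force: [7.3, 12.0, 1.6]
grip_width: 0.0166
gripper_force: 40.3
```

```bash
python3 w.py 3.52 "[0.05,0.1,0.15,0.2]"
```

```text
meas w 3.362 rad 49.9 push tang 14.0 radial 0.8 Fz 1.6 cmd-meas [-4.9 -6.2] j [-0.81  0.58  0.59  1.82 -0.42  0.86 -0.1 ]
[[-1.9, -1.6], [-3.7, -3.3], [-5.5, -5.1], [-7.1, -7.0]]
```

Emit:
step_arm:
  moves:
    - [-1, -0.8, 0, 0, 0, 0, 5]
    - [-1, -0.8, 0, 0, 0, 0, 5]
    - [-1, -0.8, 0, 0, 0, 0, 5]
    - [-1, -0.8, 0, 0, 0, 0, 5]

```text
clock: 17.75
tcp_pos: [0.5994, 0.1746, 0.1188]
orientation: [2.308, 2.13, 0.019]
contact_force: [7.3, 12.4, 1.2]
grip_width: 0.0168
gripper_force: 40.4
```

```bash
python3 w.py 3.545 "[0.05]"
```

```text
meas w 3.392 rad 49.9 push tang 14.3 radial 1.5 Fz 1.2 cmd-meas [-4.9 -5.9] j [-0.81  0.58  0.59  1.82 -0.42  0.86 -0.1 ]
[[-1.9, -1.7]]
```

Emit:
step_arm:
  moves:
    - [2.5, 1.5, 0, 0, 0, 0, 5]
    - [5, 3, 0, 0, 0, 0, 5]
    - [5.5, 3, 0, 0, 0, 0, 5]
    - [5.5, 3, 0, 0, 0, 0, 5]

```text
clock: 18.15
tcp_pos: [0.5998, 0.175, 0.1186]
orientation: [-2.311, -2.127, -0.005]
contact_force: [-3.1, 2.2, 13.8]
grip_width: 0.0164
gripper_force: 41.7
```

```bash
python3 w.py 3.545 "[0.05]"
```

```text
meas w 3.379 rad 49.9 push tang -0.0 radial 3.8 Fz 13.8 cmd-meas [-5.3 -6.4] j [-0.81  0.58  0.59  1.81 -0.42  0.87 -0.1 ]
[[-1.9, -1.7]]
```

Emit:
step_arm:
  moves:
    - [0, -1, -3, 0, 0, 0, 5]
    - [0, -1, -3, 0, 0, 0, 17]
    - [0, -1, -3, 0, 0, 0, 20]
    - [0, -1, -3, 0, 0, 0, 30]
    - [0, -1, -3, 0, 0, 0, 45]
    - [0, -1, -3, 0, 0, 0, 45]
    - [0, -1, -3, 0, 0, 0, 45]
    - [0, -1, -3, 0, 0, 0, 45]

```text
clock: 18.95
tcp_pos: [0.5977, 0.1735, 0.1195]
orientation: [-2.313, -2.126, -0.0]
contact_force: [0.5, 0.4, 0.6]
grip_width: 0.0452
gripper_force: 0.0
```

Emit:
step_arm:
  moves:
    - [0, 0, -15, 0, 0, 0, 45]
    - [0, 0, -35, 0, 0, 0, 45]
    - [0, 0, -60, 0, 0, 0, 45]
    - [0, 0, -100, 0, 0, 0, 45]
    - [0, 0, -120, 0, 0, 0, 45]
    - [0, 0, -120, 0, 0, 0, 45]

```text
clock: 19.55
tcp_pos: [0.6001, 0.1735, 0.2442]
orientation: [2.312, 2.124, 0.011]
contact_force: [0.9, -0.1, 0.1]
grip_width: 0.0449
gripper_force: 0.0
```

Run:
```python
from bench import r
import cv2,pickle
from h import *
f=r.grab_frame("top");g=r.grab_frame("scene")
i=g["image"][130:330,340:530,::-1];j=f["image"][90:210,130:360,::-1]
a=cv2.resize(i,(475,500),interpolation=2);b=cv2.resize(j,(322,168),interpolation=2)
b=cv2.convertScaleAbs(b,alpha=1.5);b=cv2.copyMakeBorder(b,0,500-168,0,0,0);cv2.imwrite("pics/s5.png",cv2.hconcat([a,b]))
w=cloud(g)[250:320,370:440].reshape(-1,3);m=(abs(w[:,2]-.075)<.004)
print(w[m].mean(0),r.get_obs()["contact_force"],r.get_obs()["tcp_pos"])
```

```text
[ 0.54400316 -0.00561119  0.07454474] [-0.23257864 -1.16371647 -0.28505621] [0.59786318 0.17352615 0.24029816]
```

View pics/s5.png

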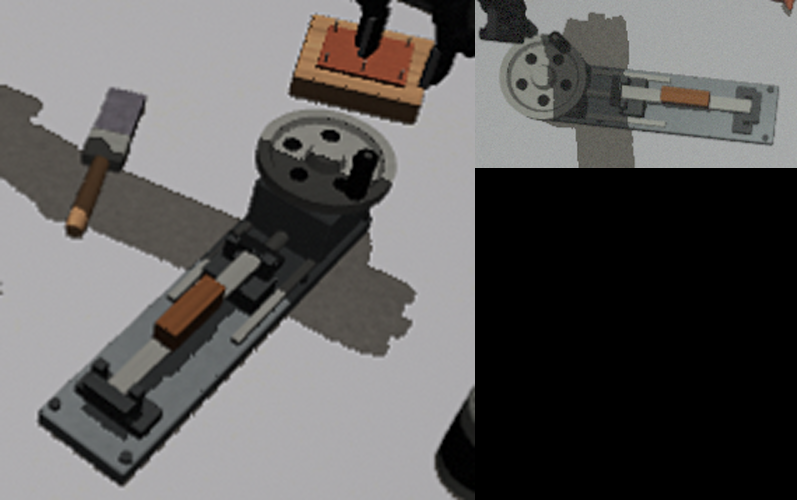

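The picture shows the blade seated in both forks, with its grip near (190,312) and the handle at (360,175). The end blocks are tight against the prongs and the gripper is clear. Grip top is at z 74.5 mm, matching the expected 75.

```bash
python3 -c "
from bench import r
print(r.hand_in())"
```

```text
the job is handed in; nothing more can be done
None
```

The long blade lies in both forks and the wheel is wound to about 14 N of push at the handle (roughly 50–60 N tension by the stated ratio, not measured directly). The blade and handle are released, the short blade was not touched, and the job is handed in; no verdict came back.

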